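# Snap a drying cartridge into its spring clips and seat it on the gas port

## Task

Fit the purge-gas drying cartridge in its holder: with its nipple towards the port block, snap it straight down into both spring clips while the nipple is still clear of the port, then slide it along in the clips until the nipple is fully home, bottomed in the port with its valve plunger pushed right in. Feel for the end and do not force it; leave the cartridge held in both clips, and do not disturb the other things on the bench.

Things in the scene. Friction and masses are not known exactly. Their poses are not given: they have to be found in the camera images.
- cartridge: drying cartridge, 186 mm long, 90 g: clear round tube, 24 mm diameter, 148 mm long, filled with white beads, hexagonal aluminium end caps (30 mm across flats, 14 mm long), a steel nipple on one. Two grey grip rings (28 mm diameter, 3 mm wide) round its middle, 27 mm clear between. Origin on the axis midway between the caps, 15 mm above the worktop; y axis along the tube towards the nipple.
- nipple_tip (a point): tip of the cartridge's nipple (steel, 10 mm diameter, 10 mm long), on the axis, 98 mm along y from the cartridge's origin. The cap's outer face, round its root, is at y = 88 mm.
- holder: grey plate 64 x 260 x 8 mm fixed to the worktop, with two C-shaped steel spring clips and a grey port block at one end. Origin on the worktop midway between the clips; y axis along the holder towards the port block, z up. The clips open upwards, are 10 mm long, centred at y = -45 and +45 mm; their flared lips are 62 mm high, the mouth 30 mm wide, the throat 17 mm. Free between and beside them.
- clip_seat (a point): middle of the seat: holder x = 0, y = 0, z = 42 mm. A cartridge snapped in has its axis through it along y and rests on black saddles. Pushed straight down, the tube meets the lips with its axis about 18 mm above the seat, needs at most about 14 N in all, and snaps in about 6 mm above it. Then about 6 N slides it along. Pressing harder than 40 N does damage.
- port_near (a point): holder x = 0, y = 88 mm, z = 42 mm: where the port block's face (34 mm square) stands when nearest the clips. The block is clamped in a slot anywhere from here to 20 mm farther along y; its place is not measured and must be felt. In the face is the port: a 13 mm bore, 2 mm chamfer, on the clips' axis. With the cartridge's origin at holder y = -14 mm the nipple always clears it.
- plunger (a joint): the port's brass valve plunger, 3 mm behind the block's face, pushed in by the nipple's tip: 0 with nothing in the port, 0.005 m when fully in, at a hard stop; its spring takes 1 N. The cartridge's origin is then at holder y = -2 to 18 mm, as the block stands, its cap 2 mm short of the block's face. More than 20 N on the plunger ruins the valve.
- desiccator: large round desiccator (stands still, not to be touched) between the cartridge and the holder, farther from the robot: 250 mm across its rim and 250 mm tall; pass in front of it or above. Origin at the centre of its underside.
- weighing_bottle_a: loose small glass weighing bottle with lid, 33 mm diameter, 55 mm tall, a bystander; origin at the centre of its underside
- weighing_bottle_b: the same, a second loose weighing bottle, a bystander; origin at the centre of its underside
- bench_timer: loose round bench timer with a blue dial, 66 mm diameter, 51 mm tall, a bystander; origin at the centre of its underside

How it is judged:
By the outcome, as a careful person would: the job done as asked, in the order asked, and still so for the second after the job is handed in, with the robot touching nothing.
It also fails if it takes over 48 s, if anything falls off the work surface, if the arm or the gripper's body presses on something with over 40 N, if the wrist force passes 120 N, or if a joint passes its speed limit or range.

## Robot

A 6-joint arm with a two-finger parallel gripper is mounted at the origin on a cart in front of the work surface, level with it; the furniture and walls round the work are solid. World frame = base frame: x ahead of the robot, y to its left, z up, the work surface at z = 0. Lengths are in m, angles in rad, forces in N, time in s.
With the tool pointing down it reaches from about 0.425 to 0.95 m from the base axis. Payload 3.5 kg.
Tool frame: the origin (TCP) lies between the finger pads; the fingertips stand 22 mm ahead of it and the grasp point (between the pads) lies 3 mm ahead of it (ctrl.nose_length is the z of the fingertips in the tool frame, in m); z points along the fingers, y is the line along which they close (so a half turn about z gives the same grasp; the last joint's range is limited). The gripper opens to 85 mm and grips with 20 to 120 N. Pads are 22 mm wide; open, the fingers measure 114 mm over their backs; the gripper's body (76 mm by 85 mm) begins 54 mm behind the grasp point. The pads swing forward as they close: fully open they stand 13 mm farther back than shut.
Start: joints at [1.179, 0.286, 1.577, -0, 1.279, -0.15], TCP at [0.162, 0.655, 0.253] pointing down, gripper open.
Joint ranges: [-2.77, 2.77], [-0.9, 2.22], [0.21, 2.48], [-1.53, 4.67], [0.24, 2.81], [-2.84, 2.84]. Speed limits (rad/s): [2.79, 2.79, 3.14, 3.14, 3.14, 3.14].

## Interface

Orientations are given as a unit quaternion [x, y, z, w].
In Python, from plant import ctrl gives the robot as it stands. The module is installed in compiled form; this text tells all that it offers.
- The arm moves only by the tool send_rows, never from a script. Its argument "rows" is text: rows parted by semicolons, each of 7 numbers parted by spaces: the turn, a rotation vector about the tool's x, y, z in fractions of the full range, 1 being 60 degrees, then the shift along the tool's x, y, z in shares of 800 mm (1.0 is 800 mm), then the opening, from -1 (shut) to 1 (fully open). A call has 1 to 8 rows; each row is the pose to reach, as a shift and turn from the pose commanded when the call began, along the tool's axes at that moment; what a row does not reach only later rows make up. A row lasts 1/8 s, in which the tool goes at most 62.5 mm and 10.7 degrees, less where a joint would pass 70% of its speed; a pose out of reach is approached as far as the arm can. A shift or turn number past 1, either way, is cut back to 1. A call with a gripper value outside its range is refused whole. The fingers move at their own pace and stop on an object; "grip_force" is the grip in N (left out, the last holds). Time passes only in rows, so rows that repeat a pose let the fingers close. It gives the time, the measured TCP pose, the force, the opening and the grip force at its end, in the units of the state.
- ctrl.get_state(): the state, without advancing time (a new reading comes with each control period).
- ctrl.read_camera(name): name is "side" or "top" or "wrist"; returns a dict with "color" (480x640x3 uint8, red, green, blue), "fx", "fy", "cx", "cy" (pixels), "extrinsics" (4x4, takes a point from world to camera coordinates). Camera axes: x right, y down, z forward; pixel columns grow to the right and rows downward; lengths in m; the calibration is good to about 2 mm. The wrist camera is an equidistant fisheye: a pixel r from the principal point sees the ray r / f radians off the axis. A picture is of the moment at which its call begins. There is no depth.
- ctrl.sign_off(): hands the job in; it is judged then, once.
Trained networks look in a picture, given as the dict that the camera call returned (one of the last four; its "shot" number tells which), for a name from the list of things; names that differ only in an ending like _2 or _b are one class to them, and where a whole thing is asked for, a point or a joint stands for the part that bears it (a point fixed in the world has none). Each returns a list of dicts, best first, with "p" (0 to 1); they miss things now and then, are a little off and sometimes report something else, mostly with a low value. They report only what shows in the picture. A call takes as long as a camera call.
- ctrl.look_for(picture, target): "position" ([x, y, z] in m, in the coordinates of the camera as it stood for that picture, good to about 4 mm: the middle of the surface that is visible of it).
The state is a dict: "time": time; "qpos": joint angles; "dq": joint speeds; "joint_efforts": joint torques, N m; "eef_pos": TCP position; "tcp_rot": TCP orientation; "contact_force": force on the tool from outside, world axes, zero at the start; "wrist_torque": the same for the moment, N m; "opening": opening from 0.0 (shut) to 1.0 (fully open); "finger_force": force on a finger pad.
Only numpy, scipy, OpenCV 4.12 (cv2) and the standard library are available. Lean on these libraries where they do the work, as an engineer would, in place of code of your own. Each camera call takes 0.05 s, during which the arm holds its last target. There are 200 camera calls.

## Working session

There is one attempt and no reset: what is moved stays moved. The work goes in short steps, Python scripts to look and compute and a tool call to move; the robot and the scene stay as the last step left them, time stands still between calls to the robot, and variables do not carry over. Pictures are saved under pics/ and viewed, at most 10 in all, crops included, and the job is handed in when it is done.

Besides the shell and the picture viewer there is one more tool, called after "Emit:" as name(argument=value, ...) on one line, values as JSON. send_rows: Moves the arm, as the interface text tells. Its arguments: {"type":"object","properties":{"rows":{"type":"string"},"grip_force":{"type":"number"}},"required":["rows"]}

```bash
mkdir -p pics; cat > h.py <<'E'
import numpy as np, cv2
from plant import ctrl
def world(pic,p):
    return np.linalg.inv(pic["extrinsics"])@np.r_[p,1]
def pix(pic,P):
    c=(pic["extrinsics"]@np.r_[P,1])[:3]
    return c[:2]/c[2]*[pic["fx"],pic["fy"]]+[pic["cx"],pic["cy"]]
def ray(pic,u,v,z):
    "pixel -> world point at height z (pinhole cams)"
    T=np.linalg.inv(pic["extrinsics"]);d=T[:3,:3]@[(u-pic["cx"])/pic["fx"],(v-pic["cy"])/pic["fy"],1]
    o=T[:3,3];return o+d*(z-o[2])/d[2]
def save(pic,n): cv2.imwrite(f"pics/{n}.png",pic["color"][:,:,::-1])
E
python3 - <<'E'
from h import *
np.set_printoptions(precision=4,suppress=True)
s=ctrl.get_state();print(s["time"],s["eef_pos"],s["tcp_rot"],s["opening"],ctrl.nose_length)
for c in["top","side"]:
    p=ctrl.read_camera(c);save(p,c)
    print(c,p["fx"],p["cx"],p["cy"],np.linalg.inv(p["extrinsics"])[:3])
    for t in["cartridge","nipple_tip","holder","desiccator","weighing_bottle_a","bench_timer","plunger"]:
        for d in ctrl.look_for(p,t)[:3]:
            w=world(p,d["position"])[:3];print(t,round(d["p"],2),w,pix(p,w).round())
E
```

```text
0.0 [0.1614 0.6548 0.2519] [ 0.1206  0.9927 -0.0012 -0.0003] 1.0001013890271064 0.022
top 578.2823880445842 321.51452179473483 234.35063062713783 [[ 0.0242 -0.9915  0.1281  0.3067]
 [-0.9995 -0.0211  0.025  -0.1365]
 [-0.0221 -0.1286 -0.9914  1.2974]]
cartridge 0.62 [ 0.5052 -0.4551  0.024 ] [480. 222.]
nipple_tip 0.8 [ 0.5045 -0.4568  0.0246] [481. 223.]
holder 0.81 [0.4327 0.023  0.01  ] [264. 251.]
weighing_bottle_a 0.59 [ 0.3997 -0.1818  0.046 ] [356. 267.]
weighing_bottle_a 0.59 [ 0.4422 -0.1988  0.0443] [364. 247.]
weighing_bottle_a 0.59 [ 0.5092 -0.1534  0.0366] [344. 217.]
bench_timer 0.92 [ 0.5106 -0.1574  0.0369] [346. 216.]
bench_timer 0.49 [ 0.4022 -0.1772  0.0441] [354. 265.]
side 553.0232647735356 324.4763856804254 236.93144623886153 [[-0.9892 -0.0756  0.1255  0.3317]
 [-0.1445  0.36   -0.9217  0.8507]
 [ 0.0245 -0.9299 -0.3671  0.4633]]
cartridge 0.79 [ 0.4953 -0.408   0.0229] [328. 214.]
nipple_tip 0.76 [ 0.4979 -0.406   0.0219] [327. 214.]
holder 0.73 [0.4277 0.1064 0.0064] [325. 333.]
holder 0.18 [ 0.4976 -0.4086  0.0248] [327. 213.]
weighing_bottle_a 0.85 [ 0.4349 -0.1841  0.0289] [343. 249.]
weighing_bottle_a 0.84 [ 0.4029 -0.1638  0.03  ] [357. 253.]
bench_timer 0.57 [ 0.5121 -0.1362  0.0299] [301. 254.]
```

View pics/top.png

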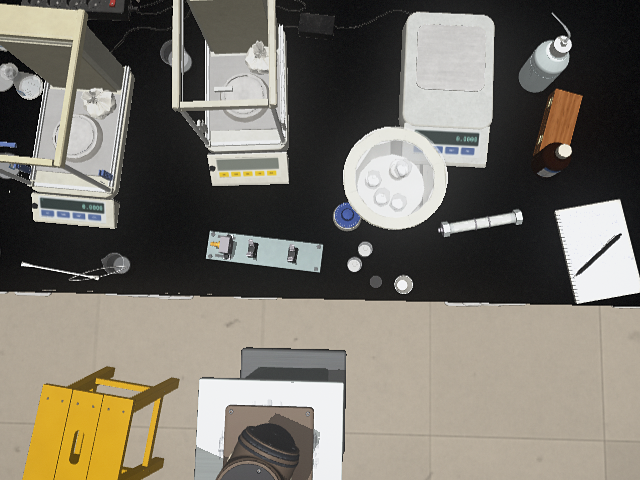

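View pics/side.png

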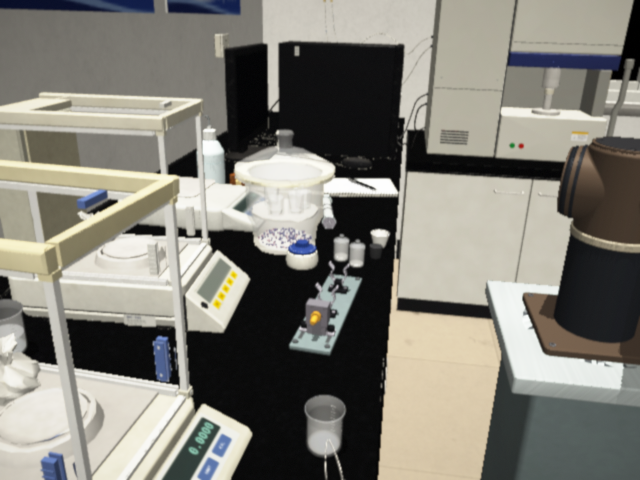

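The top view shows the cartridge running from (440,229) to (522,216). The holder spans (207,247) to (323,257), with its port block at the left (+y) end and clips near (252,249) and (292,253). Next I'll zoom in for detail.

```bash
python3 - <<'E'
import cv2,numpy as np
a=cv2.imread("pics/top.png")
u=cv2.resize(a[195:255,425:535],None,fx=7,fy=7,interpolation=cv2.INTER_CUBIC)[:,:770]
l=cv2.resize(a[225:278,203:333],None,fx=5.92,fy=5.92,interpolation=cv2.INTER_CUBIC)[:,:770]
u=u[:290] if 0 else cv2.resize(u,(495,270)); u=np.pad(u,((0,0),(0,275),(0,0)))
o=np.vstack([u,l[:,:770] if l.shape[1]>=770 else np.pad(l,((0,0),(0,770-l.shape[1]),(0,0)))])
print(o.shape);cv2.imwrite("pics/c1.png",o)
E
```

```text
(584, 770, 3)
```

View pics/c1.png

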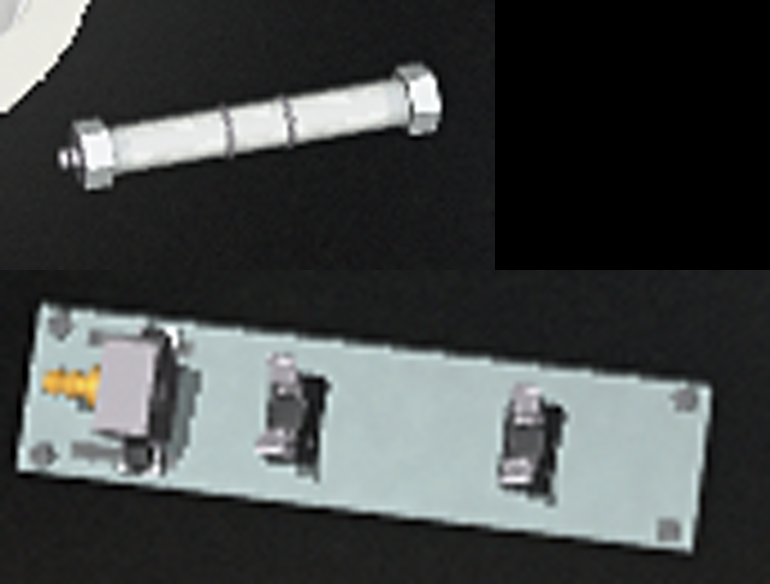

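```bash
python3 - <<'E'
from h import *
np.set_printoptions(precision=4,suppress=True)
p=ctrl.read_camera("top")
U=lambda x,y:(425+x/4.5,195+y/4.5); L=lambda x,y:(203+x/5.92,225+(y-270)/5.92)
R=lambda f,x,y,z:ray(p,*f(x,y),z)
tip=R(U,62,157,.015);r1=R(U,229,132,.025);r2=R(U,290,121,.025)
print("tip",tip,"rings",r1,r2,(r1+r2)/2,np.linalg.norm(r1-r2))
e=R(U,432,98,.02);a=tip-e;print("far",e,"ang",np.degrees(np.arctan2(a[1],a[0])),np.linalg.norm(a[:2]))
C=[R(L,*q,.008) for q in[(42,303),(712,382),(692,552),(18,472)]];print(np.array(C))
c=np.mean(C,0);d=(C[0]+C[3]-C[1]-C[2])/2;print("holder",c,np.linalg.norm(d),np.linalg.norm(C[0]-C[3]),"ang",np.degrees(np.arctan2(d[1],d[0])))
A=R(L,280,404,.062);B=R(L,520,434,.062);print("clips",A,B,(A+B)/2,np.linalg.norm(A-B))
s=ctrl.get_state();print(np.linalg.inv(ctrl.read_camera("wrist")["extrinsics"]))
E
```

```text
tip [ 0.488  -0.3653  0.015 ] rings [ 0.5007 -0.4453  0.025 ] [ 0.5068 -0.4751  0.025 ] [ 0.5037 -0.4602  0.025 ] 0.030466022450420197
far [ 0.5205 -0.5462  0.02  ] ang 100.19285649042183 0.18375325520046812
[[ 0.4765  0.148   0.008 ]
 [ 0.4517 -0.1085  0.008 ]
 [ 0.3872 -0.1025  0.008 ]
 [ 0.4117  0.154   0.008 ]]
holder [0.4318 0.0228 0.008 ] 0.2577088699052391 0.06513561943341786 ang 84.50990161020826
clips [0.4342 0.0473 0.062 ] [ 0.4252 -0.0405  0.062 ] [0.4297 0.0034 0.062 ] 0.088238804175961
[[ 0.238   0.9357  0.2603  0.0958]
 [ 0.9713 -0.2292 -0.0642  0.6716]
 [-0.0004  0.2681 -0.9634  0.3749]
 [ 0.      0.      0.      1.    ]]
```

```bash
cat >> h.py <<'E'
from scipy.spatial.transform import Rotation as Ro
def go(P,yaw,pos=None,yaw0=None):
    "rotvec deg + shift mm in the present tool frame to reach TCP P, pointing down, tool y at world angle yaw (deg)"
    s=ctrl.get_state();R0=Ro.from_quat(s["tcp_rot"]);a=np.radians(yaw)
    y=np.array([np.cos(a),np.sin(a),0]);z=np.array([0,0,-1.]);R1=Ro.from_matrix(np.c_[np.cross(y,z),y,z])
    print(s["time"],s["eef_pos"].round(4),(R0.inv()*R1).as_rotvec(degrees=True).round(2),(R0.inv().apply(np.array(P)-s["eef_pos"])*1000).round(1),"F",np.round(s["contact_force"],1),"q",np.round(s["qpos"],2))
E
python3 -c "
from h import *
go([.36,.33,.33],46)
p=ctrl.read_camera('top')
print([ray(p,u,v,.25) for u,v in[(344,178),(447,178),(396,127),(396,230)]])"
```

```text
0.9 [0.1616 0.6554 0.2533] [ 0.    0.   30.15] [-270.5 -268.4  -76.7] F [-0.1  0.8 -0.6] q [ 1.18  0.29  1.58 -0.    1.28 -0.15]
[array([ 0.54793025, -0.1491601 ,  0.25      ]), array([ 0.55154908, -0.33865203,  0.25      ]), array([ 0.64697669, -0.24427245,  0.25      ]), array([ 0.45292478, -0.2457555 ,  0.25      ])]
```

Units first: shifts go in shares of 800 mm and turns go in shares of 60 degrees. So -270 mm / 800 = -0.3375, -268 mm / 800 = -0.335, 30 degrees / 60 = 0.5.

Emit:
send_rows(rows="0 0 0.0833 -0.05 -0.05 -0.025 1;0 0 0.1667 -0.1 -0.1 -0.05 1;0 0 0.25 -0.15 -0.15 -0.075 1;0 0 0.3333 -0.2 -0.2 -0.1 1;0 0 0.4167 -0.25 -0.25 -0.125 1;0 0 0.5 -0.3 -0.3 -0.125 1;0 0 0.5 -0.3375 -0.335 -0.125 1;0 0 0.5 -0.3375 -0.335 -0.125 1")

```text
time: 1.95
eef_pos: [0.3608, 0.3287, 0.3537]
tcp_rot: [0.375, 0.927, 0.0, 0.0]
contact_force: [-0.8, 0.5, 0.1]
opening: 0.999
finger_force: 0.0
```

```bash
python3 -c "
from h import *
go([.46,-.12,.36],10)"
```

```text
1.95 [0.3608 0.3287 0.3537] [5.000e-02 1.000e-02 3.589e+01] [-383.6 -253.1   -6.3] F [-0.8  0.5  0.1] q [ 0.53 -0.2   1.9  -0.    1.44 -0.27]
```

Scaled: -384 mm / 800 = -0.48, -253 mm / 800 = -0.3163, 36 degrees / 60 = 0.6.

Emit:
send_rows(rows="0 0 0.0833 -0.0563 -0.0375 -0.0075 1;0 0 0.1667 -0.1125 -0.075 -0.0075 1;0 0 0.25 -0.175 -0.1163 -0.0075 1;0 0 0.3333 -0.2375 -0.1575 -0.0075 1;0 0 0.4167 -0.3 -0.1988 -0.0075 1;0 0 0.5 -0.3625 -0.24 -0.0075 1;0 0 0.6 -0.425 -0.28 -0.0075 1;0 0 0.6 -0.48 -0.3163 -0.0075 1")

```text
time: 2.95
eef_pos: [0.4617, -0.1191, 0.3595]
tcp_rot: [0.642, 0.767, 0.0, 0.0]
contact_force: [-0.0, -0.2, 0.6]
opening: 1.0
finger_force: 0.0
```

```bash
python3 -c "
from h import *
go([.5045,-.461,.25],10.2)"
```

```text
2.95 [ 0.4617 -0.1191  0.3595] [ 0.05 -0.01 -0.07] [-344.1  -18.1  109.4] F [-0.  -0.2  0.6] q [-0.47 -0.23  1.91  0.    1.46 -0.64]
```

Scaled: -344 mm / 800 = -0.43, -300 mm / 800 = -0.375.

Emit:
send_rows(rows="0 0 0 -0.075 0 0 1;0 0 0 -0.15 -0.0063 0 1;0 0 0 -0.225 -0.0125 0 1;0 0 0 -0.3 -0.0188 0 1;0 0 0 -0.375 -0.0225 0 1;0 0 0 -0.43 -0.0225 0.05 1;0 0 0 -0.43 -0.0225 0.125 1;0 0 0 -0.43 -0.0225 0.1625 1")

```text
time: 3.95
eef_pos: [0.5039, -0.4581, 0.2239]
tcp_rot: [0.642, 0.767, 0.001, -0.003]
contact_force: [-0.2, -0.3, -0.0]
opening: 0.999
finger_force: 0.0
```

```bash
cat > wl.py <<'E'
from h import *
def wpix(pic,P):
    c=(pic["extrinsics"]@np.r_[P,1])[:3];r=np.hypot(c[0],c[1]);t=np.arctan2(r,c[2])
    return c[:2]/r*t*np.array([pic["fx"],pic["fy"]])+[pic["cx"],pic["cy"]]
def wray(pic,u,v,z):
    a=np.array([(u-pic["cx"])/pic["fx"],(v-pic["cy"])/pic["fy"]]);t=np.hypot(*a)
    T=np.linalg.inv(pic["extrinsics"]);d=T[:3,:3]@np.r_[a/t*np.sin(t),np.cos(t)];o=T[:3,3]
    return o+d*(z-o[2])/d[2]
E
python3 -c "
from wl import *
import pickle
go([.5045,-.461,.1],10.2)
p=ctrl.read_camera('wrist');save(p,'w1');pickle.dump(p,open('w1.pkl','wb'))
for t in['cartridge','nipple_tip']:
  for d in ctrl.look_for(p,t): print(t,d['p'],world(p,d['position'])[:3])
a=np.radians(100.2);d=np.array([np.cos(a),np.sin(a),0]);o=np.array([.5045,-.461,.015])
for s in(-.088,0,.098):print(wpix(p,o+s*d))
"
```

```text
3.95 [ 0.5039 -0.4581  0.2239] [-0.17 -0.37 -0.05] [ -3.8   0.5 123.9] F [-0.2 -0.3 -0. ] q [-0.89  0.33  1.58  0.    1.24 -1.06]
cartridge 0.93 [ 0.50696375 -0.44678629  0.02724684]
nipple_tip 0.66 [ 0.50884343 -0.44764089  0.0267306 ]
[322.54290499 304.32630668]
[322.66212187 216.27291921]
[322.77070879 107.42420401]
```

View pics/w1.png

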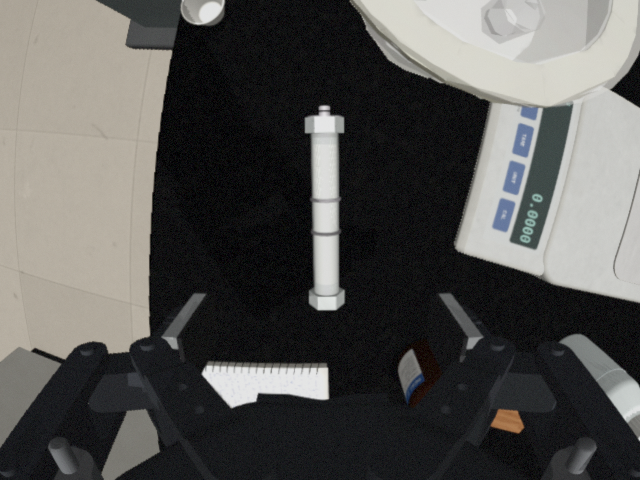

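The wrist view shows the nipple tip at about (324,106), the rings at (325.5,200) and (326.5,232), and the far cap edge at about (327,308).

```bash
python3 -c "
from wl import *
import pickle
np.set_printoptions(precision=4,suppress=True)
p=pickle.load(open('w1.pkl','rb'))
tip=wray(p,324,106,.015);a=wray(p,325.7,200,.027);b=wray(p,326.3,232.5,.027);e=wray(p,327,305,.015);t2=wray(p,325,128,.028)
d=tip-e;print(tip,e,np.linalg.norm(d),'ang',np.degrees(np.arctan2(d[1],d[0])));print(a,b,(a+b)/2)
u=d/np.linalg.norm(d);print('org tip',tip-.098*u,'e',e+.088*u)
go([.507,-.461,.025],11)"
```

```text
[ 0.488  -0.3631  0.015 ] [ 0.5245 -0.5476  0.015 ] 0.18803779977291568 ang 101.20685865141253
[ 0.5041 -0.4438  0.027 ] [ 0.5099 -0.4724  0.027 ] [ 0.507  -0.4581  0.027 ]
org tip [ 0.507  -0.4592  0.015 ] e [ 0.5074 -0.4612  0.015 ]
4.1 [ 0.5042 -0.4582  0.2266] [-0.13 -0.27 -0.79] [ -4.2   2.7 201.6] F [ 0.3 -0.3  0. ] q [-0.89  0.32  1.58  0.    1.24 -1.06]
```

Scaled: 200 mm / 800 = 0.25, 150 mm / 800 = 0.1875, -1 degrees / 60 = -0.0167.

Emit:
send_rows(rows="0 0 -0.0167 -0.0025 0.0038 0.0625 1;0 0 -0.0167 -0.0025 0.0038 0.125 1;0 0 -0.0167 -0.0025 0.0038 0.1875 1;0 0 -0.0167 -0.0025 0.0038 0.2188 1;0 0 -0.0167 -0.0025 0.0038 0.2375 1;0 0 -0.0167 -0.0025 0.0038 0.25 1;0 0 -0.0167 -0.0025 0.0038 0.25 1")

```text
time: 4.97
eef_pos: [0.508, -0.4616, 0.0302]
tcp_rot: [0.635, 0.773, -0.0, 0.001]
contact_force: [0.6, -0.3, -0.2]
opening: 0.997
finger_force: 0.0
```

```bash
python3 -c "
from h import *
go([.507,-.459,.025],11.2)"
```

```text
4.975 [ 0.508  -0.4616  0.0302] [ 0.04  0.07 -0.04] [ 2.7 -0.4  5.2] F [ 0.6 -0.3 -0.2] q [-0.89  0.55  1.66 -0.    0.93 -1.08]
```

Scaled: 4 mm / 800 = 0.005, 2.5 mm / 800 = 0.0031.

Emit:
send_rows(rows="0 0 0 0.0031 0 0.005 1;0 0 0 0.0031 0 0.005 -1;0 0 0 0.0031 0 0.005 -1;0 0 0 0.0031 0 0.005 -1;0 0 0 0.0031 0 0.005 -1;0 0 0 0.0031 0 0.005 -1;0 0 0 0.0031 0 0.005 -1;0 0 0 0.0031 0 0.005 -1", grip_force=60)

```text
time: 5.98
eef_pos: [0.5071, -0.4591, 0.0258]
tcp_rot: [0.635, 0.772, -0.0, 0.0]
contact_force: [1.5, 0.4, 2.8]
opening: 0.253
finger_force: 59.1
```

Emit:
send_rows(rows="0 0 0 0 0 -0.0125 -1;0 0 0 0 0 -0.05 -1;0 0 0 0 0 -0.1125 -1;0 0 0 0 0 -0.175 -1;0 0 0 0 0 -0.2375 -1;0 0 0 0 0 -0.3 -1;0 0 0 0 0 -0.3625 -1;0 0 0 0 0 -0.4063 -1")

```text
time: 6.98
eef_pos: [0.5068, -0.4586, 0.3533]
tcp_rot: [0.635, 0.772, -0.0, 0.001]
contact_force: [0.7, -0.2, -0.3]
opening: 0.257
finger_force: 58.9
```

```bash
python3 -c "
from h import *
import pickle
go([.45,-.20,.35],11.2);go([.431,-.02,.35],-5.5)
p=ctrl.read_camera('wrist');save(p,'w2');pickle.dump(p,open('w2.pkl','wb'))
"
```

```text
6.975 [ 0.5068 -0.4586  0.3533] [ 0.06  0.11 -0.05] [264.7  -5.7   2.8] F [ 0.7 -0.2 -0.3] q [-0.88  0.25  1.44 -0.    1.45 -1.08]
6.975 [ 0.5068 -0.4586  0.3533] [ 0.07  0.1  16.65] [445.   10.4   2.5] F [ 0.7 -0.2 -0.3] q [-0.88  0.25  1.44 -0.    1.45 -1.08]
```

View pics/w2.png

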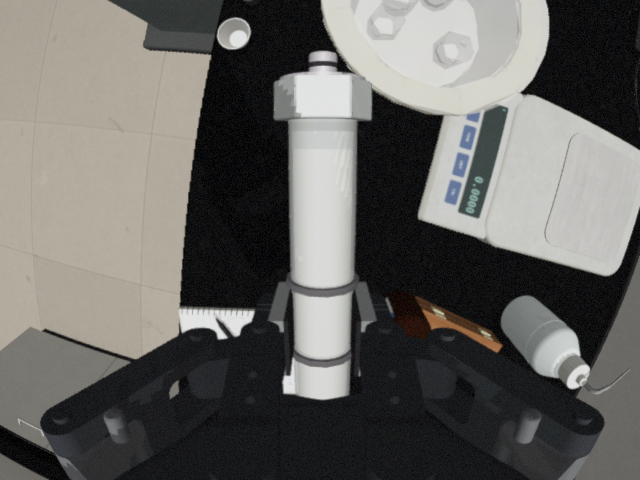

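The cartridge is held squarely between its rings, which sit at rows 288 and 357. The nipple tip is at about (322,54).

```bash
python3 -c "
from wl import *
import pickle
np.set_printoptions(precision=4,suppress=True)
p=pickle.load(open('w2.pkl','rb'));s=ctrl.get_state();R=Ro.from_quat(s['tcp_rot'])
for n,u,v,h in[('tip',322,53,0),('ring1 top',323,290,.014),('ring2',323,360,.014),('cap',322.5,118,.015)]:
  P=wray(p,u,v,s['eef_pos'][2]-.0108+h);print(n,R.inv().apply(P-s['eef_pos'])*1000)
"
```

```text
tip [98.0526 -0.4873  9.8761]
ring1 top [19.7461  0.0265 -3.3857]
ring2 [-8.2242  0.1013 -3.1223]
cap [74.6306 -0.2325 -4.9032]
```

Scaled: 410 mm / 800 = 0.5125, 370 mm / 800 = 0.4625, 16.6 degrees / 60 = 0.2767.

Emit:
send_rows(rows="0 0 0.0333 0.0625 0 0 -1;0 0 0.0667 0.1313 0 0 -1;0 0 0.1 0.2 0 0 -1;0 0 0.1333 0.2688 0 0 -1;0 0 0.1667 0.3375 0 0 -1;0 0 0.2 0.4063 0.005 0 -1;0 0 0.2333 0.4625 0.0088 0 -1;0 0 0.2767 0.5125 0.0125 0 -1")

```text
time: 8.02
eef_pos: [0.4363, -0.0527, 0.3489]
tcp_rot: [0.74, 0.672, -0.0, -0.001]
contact_force: [0.9, -0.2, -1.3]
opening: 0.259
finger_force: 58.9
```

```bash
python3 -c "
from wl import *
import pickle
go([.4285,-.0105,.11],-5.5)
p=ctrl.read_camera('wrist');save(p,'w3');pickle.dump(p,open('w3.pkl','wb'))
for d in ctrl.look_for(p,'holder'): print(d['p'],world(p,d['position'])[:3])
a=np.radians(84.5);d=np.array([np.cos(a),np.sin(a),0]);e=np.array([d[1],-d[0],0]);o=np.array([.4297,.0034,0])
for x,y,z in[(15,45,62),(-15,45,62),(15,-45,62),(-15,-45,62),(32,150,8),(-32,150,8),(32,-110,8),(-32,-110,8)]:print(x,y,wpix(p,o+e*x/1e3+d*y/1e3+[0,0,z/1e3]).round(1))
"
```

```text
8.025 [ 0.4363 -0.0527  0.3489] [-0.09 -0.03 -0.01] [ 41.1 -11.5 239. ] F [ 0.9 -0.2 -1.3] q [-0.35 -0.32  2.    0.    1.46 -0.26]
0.94 [0.43453297 0.12907769 0.0088835 ]
15 45 [325.2 107. ]
-15 45 [297.5 107.2]
15 -45 [325.  188.5]
-15 -45 [298.  188.5]
32 150 [338.8  29.2]
-32 150 [287.   29.7]
32 -110 [337.8 232.7]
-32 -110 [288.2 232.6]
```

View pics/w3.png

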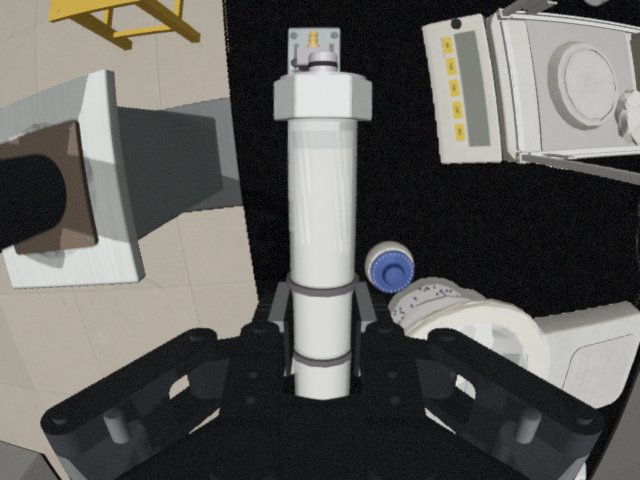

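Scaled: 85 mm / 800 = 0.1063, 40 mm / 800 = 0.05.

Emit:
send_rows(rows="0 0 0 0 0.05 0 -1;0 0 0 0 0.1063 0 -1;0 0 0 0 0.1063 0 -1;0 0 0 0 0.1063 0 -1")

```text
time: 8.62
eef_pos: [0.5215, -0.063, 0.3491]
tcp_rot: [0.74, 0.673, -0.001, -0.001]
contact_force: [-0.3, -0.3, -0.8]
opening: 0.252
finger_force: 59.1
```

```bash
python3 -c "
from wl import *
import pickle
go([.4285,-.0105,.11],-5.5)
p=ctrl.read_camera('wrist');save(p,'w4');pickle.dump(p,open('w4.pkl','wb'))
a=np.radians(84.5);d=np.array([np.cos(a),np.sin(a),0]);e=np.array([d[1],-d[0],0]);o=np.array([.4297,.0034,0])
for x,y,z in[(15,45,62),(-15,45,62),(15,-45,62),(-15,-45,62),(32,150,8),(-32,150,8),(32,-110,8),(-32,-110,8)]:print(x,y,wpix(p,o+e*x/1e3+d*y/1e3+[0,0,z/1e3]).round(1))
cv2.imwrite('pics/w4c.png',cv2.resize(p['color'][10:250,200:330,::-1],None,fx=2.5*1,fy=2.5,interpolation=cv2.INTER_CUBIC))
"
```

```text
8.625 [ 0.5215 -0.063   0.3491] [-0.15 -0.01  0.03] [ 43.4 -96.9 239.3] F [-0.3 -0.3 -0.8] q [-0.31 -0.11  1.82 -0.    1.43 -0.22]
15 45 [247.3 106.7]
-15 45 [221.  108.1]
15 -45 [248.8 187. ]
-15 -45 [223.2 187.4]
32 150 [270.   28.7]
-32 150 [220.3  32.3]
32 -110 [271.8 230.9]
-32 -110 [224.1 230.8]
```

View pics/w4c.png

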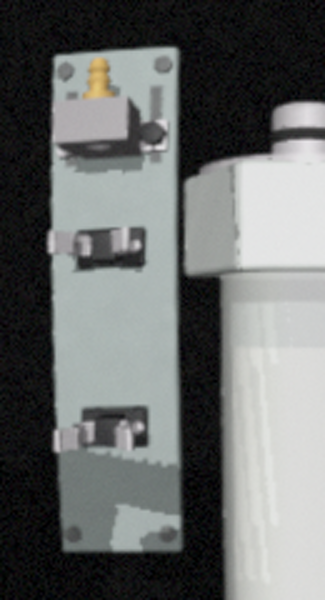

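The plate corners and clip lips in this view sit about 1 px right of prediction. That corrects the holder origin to about (0.4309, 0.0045) at 84.5°.

```bash
python3 -c "
from wl import *
go([.4293,-.0124,.085],-5.5)"
```

```text
8.675 [ 0.5213 -0.0629  0.3497] [-0.08 -0.    0.03] [ 41.5 -96.  264.8] F [-0.5  0.  -0.4] q [-0.31 -0.11  1.82 -0.    1.43 -0.22]
```

Scaled: 255 mm / 800 = 0.3188, 235 mm / 800 = 0.2938.

Emit:
send_rows(rows="0 0 0 0.025 -0.06 0 -1;0 0 0 0.0513 -0.12 0.0375 -1;0 0 0 0.0513 -0.12 0.1063 -1;0 0 0 0.0513 -0.12 0.175 -1;0 0 0 0.0513 -0.12 0.2375 -1;0 0 0 0.0513 -0.12 0.2938 -1;0 0 0 0.0513 -0.12 0.3188 -1;0 0 0 0.0513 -0.12 0.3188 -1")

```text
time: 9.68
eef_pos: [0.4285, -0.0125, 0.0941]
tcp_rot: [0.74, 0.673, -0.001, -0.001]
contact_force: [1.2, 0.7, -0.4]
opening: 0.259
finger_force: 59.4
```

```bash
python3 -c "
from wl import *
import pickle
go([.4293,-.0124,.085],-5.5)
p=ctrl.read_camera('wrist');q=ctrl.read_camera('side');pickle.dump([p,q],open('w5.pkl','wb'))
a=cv2.resize(p['color'][20:300,200:440,::-1],(480,560),interpolation=cv2.INTER_CUBIC)
b=cv2.resize(q['color'][220:360,280:360,::-1],(320,560),interpolation=cv2.INTER_CUBIC)
cv2.imwrite('pics/w5.png',np.hstack([a,b]))
"
```

```text
9.675 [ 0.4285 -0.0125  0.0941] [-0.2  -0.03  0.03] [0.1 0.8 9.1] F [ 1.2  0.7 -0.4] q [-0.27 -0.06  2.28 -0.    0.93 -0.17]
```

View pics/w5.png

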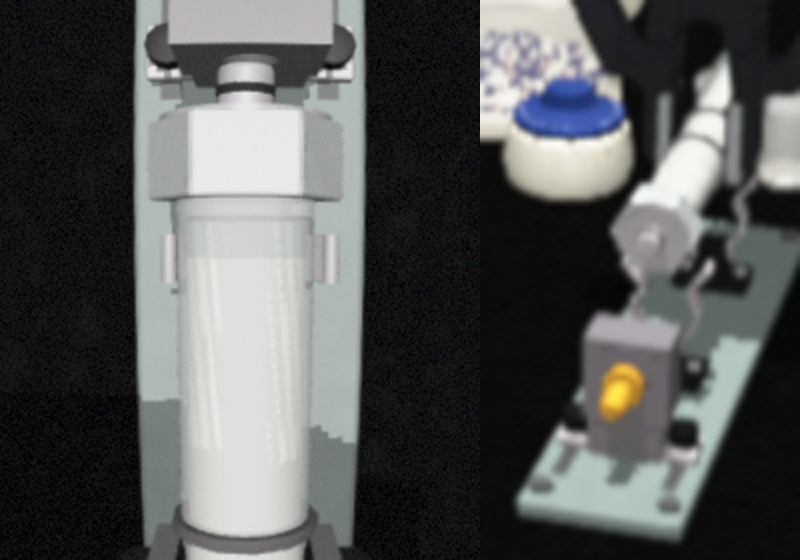

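```bash
python3 -c "
from wl import *
import pickle
np.set_printoptions(precision=2,suppress=True)
p,q=pickle.load(open('w5.pkl','rb'));s=ctrl.get_state();R=Ro.from_quat(s['tcp_rot'])
f=lambda c,r,z:R.inv().apply(wray(p,200+c/2,20+r/2,z)-s['eef_pos'])*1000
z=s['eef_pos'][2]
print('tip',f(247,65,z-.0105),'cap edges',f(149,150,z-.0105),f(343,150,z-.0105))
print('tube',f(179,400,z-.0105),f(309,400,z-.0105))
print('lips',f(163,258,.060),f(339,258,.060))
print('plate',f(136,50,.008),f(366,50,.008),f(141,400,.008),f(357,400,.008))
print('block',f(168,40,.059),f(333,40,.059),f(187,85,.059),f(312,85,.042))"
```

```text
tip [98.11 -1.64 10.46] cap edges [ 83.08 -18.5   10.43] [83.14 14.91 10.5 ]
tube [ 38.63 -13.74  10.45] [38.69  9.59 10.5 ]
lips [ 63.16 -19.17  36.47] [63.27 17.54 36.55]
plate [121.21 -32.67  88.42] [121.44  31.17  88.55] [ 20.76 -32.29  88.46] [20.93 30.06 88.59]
block [110.2  -18.22  37.45] [110.32  16.24  37.53] [100.04 -14.18  37.47] [103.56  13.2   54.52]
```

Scaled: 28 mm / 800 = 0.035, 26 mm / 800 = 0.0325.

Emit:
send_rows(rows="0 0 0 0 0.0013 0.01 -1;0 0 0 0 0.0013 0.02 -1;0 0 0 0 0.0013 0.025 -1;0 0 0 0 0.0013 0.0288 -1;0 0 0 0 0.0013 0.0325 -1;0 0 0 0 0.0013 0.035 -1")

```text
time: 10.52
eef_pos: [0.4309, -0.0127, 0.0679]
tcp_rot: [0.74, 0.673, -0.001, -0.001]
contact_force: [-5.3, 0.8, 8.8]
opening: 0.257
finger_force: 60.4
```

Scaled: 2 mm / 800 = 0.0025, 1 mm / 800 = 0.0013.

Emit:
send_rows(rows="0 0 0 0 -0.001 0 -1;0 0 0 0 -0.001 0.0013 -1;0 0 0 0 -0.001 0.0025 -1")

```text
time: 10.9
eef_pos: [0.4307, -0.0127, 0.0665]
tcp_rot: [0.74, 0.673, -0.0, -0.001]
contact_force: [-5.5, 0.4, 8.6]
opening: 0.256
finger_force: 60.3
```

Scaled: -1 mm / 800 = -0.0013.

Emit:
send_rows(rows="0 0 0 0 -0.0013 0 -1;0 0 0 0 -0.0013 0 -1;0 0 0 0 -0.0013 0.0013 -1")

```text
time: 11.28
eef_pos: [0.4303, -0.0127, 0.0657]
tcp_rot: [0.74, 0.673, 0.0, 0.0]
contact_force: [-5.0, 0.5, 9.3]
opening: 0.258
finger_force: 60.3
```

```bash
python3 -c "
from wl import *
import pickle
np.set_printoptions(precision=3,suppress=True)
go([.4293,-.0124,.0525],-5.5)
s=ctrl.get_state();print(s['joint_efforts'],s['wrist_torque'],s['qpos'])
p,q=ctrl.read_camera('wrist'),ctrl.read_camera('side')
a=cv2.resize(p['color'][20:300,200:440,::-1],(480,560),interpolation=cv2.INTER_CUBIC)
b=cv2.resize(q['color'][220:360,280:360,::-1],(320,560),interpolation=cv2.INTER_CUBIC)
cv2.imwrite('pics/w6.png',np.hstack([a,b]))
"
```

```text
11.275 [ 0.43  -0.013  0.066] [ 0.03 -0.    0.06] [ 0.2 -1.1 13.2] F [-5.   0.5  9.3] q [-0.27 -0.    2.29  0.    0.86 -0.17]
[ -0.2   -19.379 -21.206   0.005  -1.006   0.044] [0.263 0.621 0.04 ] [-0.266 -0.002  2.286  0.     0.857 -0.171]
```

View pics/w6.png

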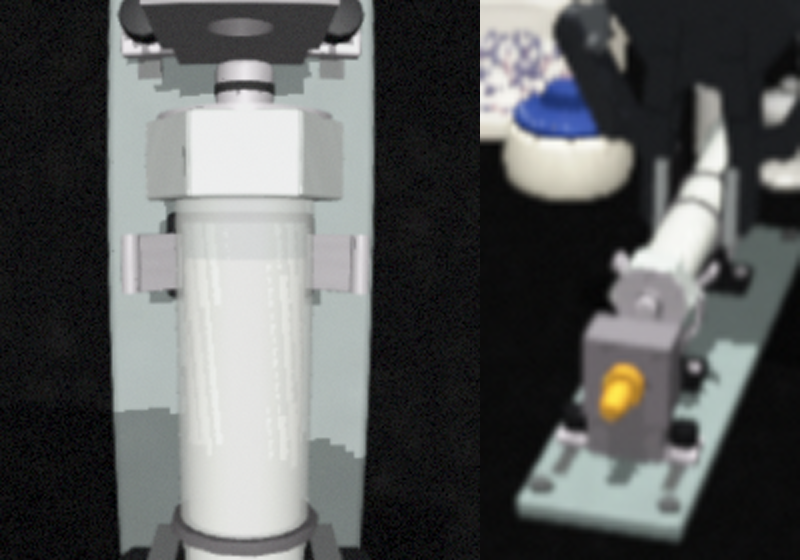

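The cartridge sits between the flared lips. The plate and bore look about 1 mm to −x of it, which agrees with the −5 N side force, so I'll shift that way while pressing on.

Emit:
send_rows(rows="0 0 0 0 -0.0008 0.0013 -1;0 0 0 0 -0.0015 0.0025 -1;0 0 0 0 -0.0015 0.0038 -1;0 0 0 0 -0.0015 0.005 -1")

```text
time: 11.88
eef_pos: [0.4299, -0.0128, 0.0622]
tcp_rot: [0.74, 0.673, 0.001, 0.001]
contact_force: [-2.6, -0.5, 9.4]
opening: 0.255
finger_force: 60.3
```

Scaled: 6 mm / 800 = 0.0075, 5 mm / 800 = 0.0063.

Emit:
send_rows(rows="0 0 0 0 -0.0006 0.0013 -1;0 0 0 0 -0.0006 0.0025 -1;0 0 0 0 -0.0006 0.0038 -1;0 0 0 0 -0.0006 0.005 -1;0 0 0 0 -0.0006 0.0063 -1;0 0 0 0 -0.0006 0.0075 -1")

```text
time: 12.62
eef_pos: [0.4284, -0.0126, 0.054]
tcp_rot: [0.74, 0.673, 0.001, 0.001]
contact_force: [3.9, -0.5, -4.5]
opening: 0.253
finger_force: 59.0
```

Scaled: 1.6 mm / 800 = 0.002, 1 mm / 800 = 0.0013.

Emit:
send_rows(rows="0 0 0 0 0.0008 0.0013 -1;0 0 0 0 0.0008 0.002 -1;0 0 0 0 0.0008 0.002 -1")

```text
time: 13.0
eef_pos: [0.4286, -0.0125, 0.0527]
tcp_rot: [0.74, 0.673, 0.0, 0.0]
contact_force: [3.2, -1.7, -3.2]
opening: 0.253
finger_force: 59.2
```

Scaled: 0.8 mm / 800 = 0.001, 0.6 mm / 800 = 0.0008.

Emit:
send_rows(rows="0 0 0 0 0.001 0.0008 -1;0 0 0 0 0.001 0.001 -1;0 0 0 0 0.001 0.001 -1")

```text
time: 13.38
eef_pos: [0.429, -0.0126, 0.0526]
tcp_rot: [0.74, 0.673, -0.001, -0.001]
contact_force: [-1.0, -0.5, 5.7]
opening: 0.261
finger_force: 60.0
```

Scaled: 10 mm / 800 = 0.0125, 9 mm / 800 = 0.0113.

Emit:
send_rows(rows="0 0 0 0.0013 0 -0.0006 -1;0 0 0 0.0038 0 -0.0006 -1;0 0 0 0.0063 0 -0.0006 -1;0 0 0 0.0088 0 -0.0006 -1;0 0 0 0.0113 0 -0.0006 -1;0 0 0 0.0125 0 -0.0006 -1")

```text
time: 14.12
eef_pos: [0.4301, -0.0034, 0.0526]
tcp_rot: [0.74, 0.673, -0.001, 0.0]
contact_force: [0.4, -4.9, 1.9]
opening: 0.258
finger_force: 59.7
```

Scaled: 3 mm / 800 = 0.0038, 2 mm / 800 = 0.0025.

Emit:
send_rows(rows="0 0 0 0.0013 0 0 -1;0 0 0 0.0025 0 0 -1;0 0 0 0.0038 0 0 -1")

```text
time: 14.5
eef_pos: [0.4304, -0.0004, 0.0526]
tcp_rot: [0.74, 0.673, -0.001, 0.0]
contact_force: [0.2, -5.1, 2.2]
opening: 0.259
finger_force: 59.7
```

Scaled: 2 mm / 800 = 0.0025, 1 mm / 800 = 0.0013.

Emit:
send_rows(rows="0 0 0 0.0013 0 0 -1;0 0 0 0.0025 0 0 -1")

```text
time: 14.75
eef_pos: [0.4306, 0.0015, 0.0526]
tcp_rot: [0.74, 0.673, -0.001, 0.001]
contact_force: [-0.6, -5.6, 1.7]
opening: 0.256
finger_force: 59.7
```

Scaled: 2 mm / 800 = 0.0025, 1 mm / 800 = 0.0013.

Emit:
send_rows(rows="0 0 0 0.0013 0 0 -1;0 0 0 0.0025 0 0 -1")

```text
time: 15.0
eef_pos: [0.4308, 0.0035, 0.0526]
tcp_rot: [0.74, 0.673, -0.001, 0.001]
contact_force: [-0.3, -6.6, 1.9]
opening: 0.259
finger_force: 59.7
```

Scaled: 2 mm / 800 = 0.0025, 1 mm / 800 = 0.0013.

Emit:
send_rows(rows="0 0 0 0.0013 0 0 -1;0 0 0 0.0025 0 0 -1")

```text
time: 15.25
eef_pos: [0.431, 0.0054, 0.0526]
tcp_rot: [0.74, 0.673, -0.001, 0.001]
contact_force: [-1.4, -6.1, 1.0]
opening: 0.258
finger_force: 59.7
```

Scaled: 2 mm / 800 = 0.0025, 1 mm / 800 = 0.0013.

Emit:
send_rows(rows="0 0 0 0.0013 0 0 -1;0 0 0 0.0025 0 0 -1")

```text
time: 15.5
eef_pos: [0.4312, 0.0068, 0.0526]
tcp_rot: [0.739, 0.673, -0.002, 0.001]
contact_force: [-1.1, -10.8, 1.6]
opening: 0.257
finger_force: 59.7
```

Scaled: 1 mm / 800 = 0.0013, 0.5 mm / 800 = 0.0006.

Emit:
send_rows(rows="0 0 0 0.0006 0 0 -1;0 0 0 0.0013 0 0 -1;0 0 0 0.0013 0 0 -1")

```text
time: 15.88
eef_pos: [0.4312, 0.007, 0.0527]
tcp_rot: [0.739, 0.674, -0.002, 0.002]
contact_force: [-1.8, -12.4, 2.1]
opening: 0.258
finger_force: 59.6
```

```bash
python3 -c "
from wl import *
go([.4293,-.0124,.0525],-5.5)
p,q=ctrl.read_camera('wrist'),ctrl.read_camera('side')
a=cv2.resize(p['color'][0:180,230:410,::-1],(540,540),interpolation=cv2.INTER_CUBIC)
b=cv2.resize(q['color'][250:360,285:335,::-1],(245,540),interpolation=cv2.INTER_CUBIC)
cv2.imwrite('pics/w7.png',np.hstack([a,b]))
"
```

```text
15.875 [0.4312 0.007  0.0527] [-0.04  0.32  0.2 ] [-19.5  -0.1   0.3] F [ -1.8 -12.4   2.1] q [-0.22  0.03  2.29 -0.01  0.83 -0.12]
```

View pics/w7.png

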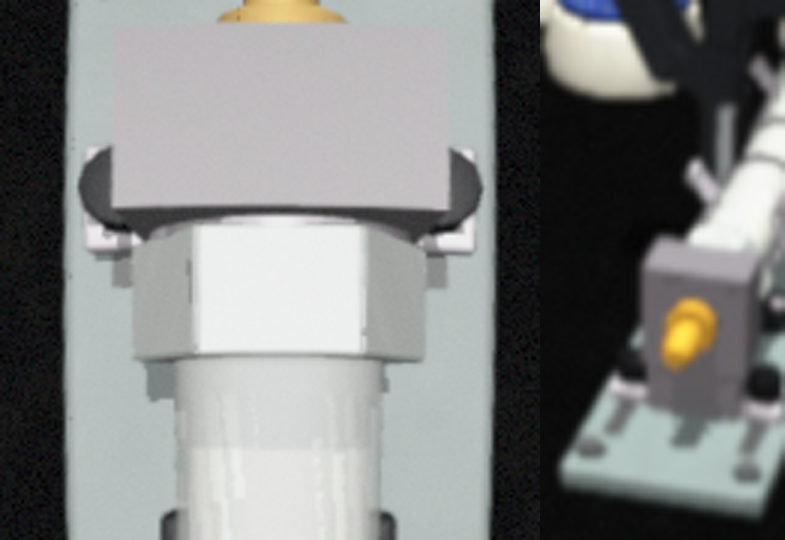

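The nipple is inside the bore, and the cap is about 2 mm from the block face (rows 222 and 207). I'll push gently once more to confirm it's a hard stop.

Scaled: 0.8 mm / 800 = 0.001, 0.4 mm / 800 = 0.0005.

Emit:
send_rows(rows="0 0 0 0.0005 0 0 -1;0 0 0 0.001 0 0 -1;0 0 0 0.001 0 0 -1")

```text
time: 16.35
eef_pos: [0.4313, 0.0073, 0.0527]
tcp_rot: [0.739, 0.674, -0.003, 0.002]
contact_force: [-1.8, -14.3, 1.3]
opening: 0.257
finger_force: 59.6
```

Scaled: -2 mm / 800 = -0.0025, -1 mm / 800 = -0.0013.

Emit:
send_rows(rows="0 0 0 -0.0013 0 0 -1;0 0 0 -0.0025 0 0 -1;0 0 0 -0.0025 0 0 -1")

```text
time: 16.73
eef_pos: [0.4312, 0.007, 0.0527]
tcp_rot: [0.74, 0.673, -0.001, 0.001]
contact_force: [-0.4, -6.2, 1.2]
opening: 0.259
finger_force: 59.7
```

Scaled: -1.2 mm / 800 = -0.0015, -0.6 mm / 800 = -0.0008.

Emit:
send_rows(rows="0 0 0 -0.0008 0 0 -1;0 0 0 -0.0015 0 0 -1;0 0 0 -0.0015 0 0 -1")

```text
time: 17.1
eef_pos: [0.4312, 0.0069, 0.0526]
tcp_rot: [0.74, 0.673, -0.0, -0.0]
contact_force: [-1.2, -3.1, 4.0]
opening: 0.257
finger_force: 59.8
```

Emit:
send_rows(rows="0 0 0 -0.0015 0 0 0;0 0 0 -0.0015 0 0 0.3;0 0 0 -0.0015 0 0 0.3;0 0 0 -0.0015 0 0 0.3;0 0 0 -0.0015 0 0 0.3")

```text
time: 17.73
eef_pos: [0.431, 0.0058, 0.0524]
tcp_rot: [0.74, 0.673, 0.0, -0.0]
contact_force: [0.4, -0.8, 0.2]
opening: 0.649
finger_force: 0.0
```

Scaled: -200 mm / 800 = -0.25, -180 mm / 800 = -0.225.

Emit:
send_rows(rows="0 0 0 0 0 -0.0188 0.3;0 0 0 0 0 -0.0625 0.3;0 0 0 0 0 -0.1188 0.3;0 0 0 0 0 -0.175 0.3;0 0 0 0 0 -0.225 0.3;0 0 0 0 0 -0.25 0.3;0 0 0 0 0 -0.25 0.3")

```text
time: 18.6
eef_pos: [0.4321, 0.0055, 0.2554]
tcp_rot: [0.74, 0.673, 0.002, 0.002]
contact_force: [-0.6, 0.7, -0.8]
opening: 0.652
finger_force: 0.0
```

```bash
python3 -c "
from wl import *
import pickle
go([.4293,-.0124,.0525],-5.5)
p,q=ctrl.read_camera('wrist'),ctrl.read_camera('side');pickle.dump([p,q],open('w8.pkl','wb'))
a=cv2.resize(p['color'][0:300,200:440,::-1],(480,600),interpolation=cv2.INTER_CUBIC)
b=cv2.resize(q['color'][220:360,285:359,::-1],(317,600),interpolation=cv2.INTER_CUBIC)
cv2.imwrite('pics/w8.png',np.hstack([a,b]))
"
```

```text
18.6 [0.4321 0.0055 0.2554] [0.34 0.04 0.05] [-18.   -2.2 202.9] F [-0.6  0.7 -0.8] q [-0.22 -0.28  2.14  0.    1.28 -0.13]
```

View pics/w8.png

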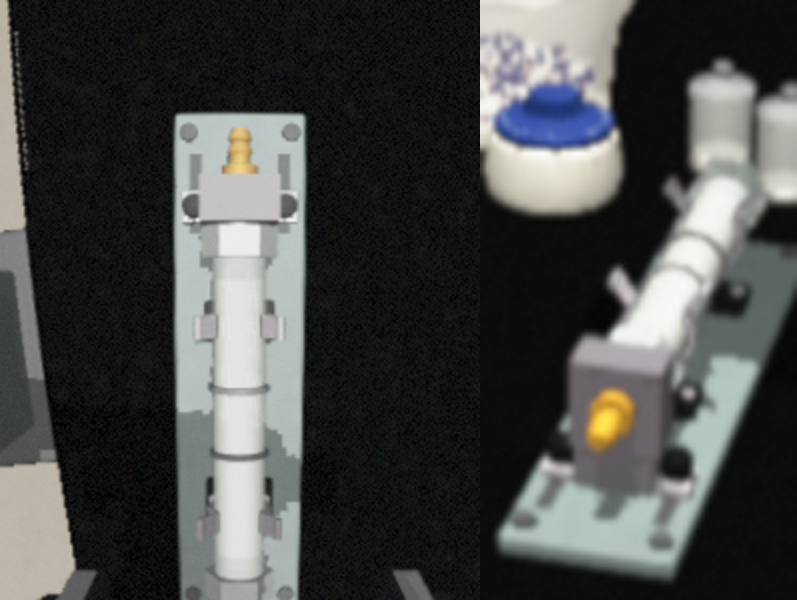

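The cartridge is seated in both clips (lips at rows 326 and 521), with the cap up against the port block (rows 221–223). I'll check the end position with numbers.

```bash
python3 -c "
from wl import *
import pickle
np.set_printoptions(precision=2,suppress=True)
p,q=pickle.load(open('w8.pkl','rb'));s=ctrl.get_state();R=Ro.from_quat(s['tcp_rot'])
f=lambda r,z:(R.inv().apply(wray(p,320,r,z)-s['eef_pos'])*1000)[0]
g=p['color'].astype(int).sum(2)//3
print('center col 318-321 rows 80-135',g[80:135,316:323].mean(1).round().astype(int))
print('ring rows',g[188:234,316:323].mean(1).round().astype(int))
for n,r,z in[('cap',111.5,.057),('block',110.5,.059),('capin',128.5,.057),('r1',194,.056),('r2',228,.056),('lip1',163,.066),('lip2',260,.066)]:print(n,f(r,z))"
```

```text
center col 318-321 rows 80-135 [178 174 182 187 187 188 191 196 196 196 196 197 196 195 196 196 196 195
 196 196 196 196 196 195 195 196 195 196 194 182 145 192 226 235 236 236
 236 236 236 236 236 236 236 236 236 236 235 224 203 211 214 214 214 214
 214]
ring rows [226 226 226 226 226 221 168 176 177 190 215 225 226 226 226 226 226 226
 226 226 226 226 226 226 226 226 226 226 226 226 226 226 226 226 226 226
 226 225 217 164 124 119 150 207 224 226]
cap 88.9937719811892
block 89.72242490055221
capin 74.33029066403948
r1 17.370468337536614
r2 -13.251684565412877
lip1 45.2490587554911
lip2 -39.91874185217799
```

```bash
python3 -c "
from plant import ctrl
print(ctrl.sign_off())"
```

```text
the job is handed in; nothing more can be done
None
```

The cartridge is held in both clips and the job is handed in (judge's result not shown): the nipple is home in the port, pushed to a firm stop at 14 N at the wrist (about 8 N on the plunger), with the cap about 2 mm from the block. I never saw the plunger itself, so "pushed right in" rests on that stop and the gap. I viewed 11 pictures against the limit of 10.

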